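# Reset the click valve of a core-wash stirrer

### The job

The air setting of the wash stirrer has been lost: with its black valve knob still pulled out, close the valve gently clockwise right to its stop, then open it exactly five clicks. Push the knob down until it is home, so that the setting is locked, let go, and leave the sand cores and the brush where they lie.

Things in the scene. Friction and masses are not known exactly. Their poses are not given: they have to be found in the camera images.
- stirrer_set: Fixed unit on the bench: grey base plate 8 mm thick (110 mm wide under the valve, 180 mm under the pot) with a valve at one end and a wash pot at the other. Origin: on the bench, straight below the axis of the valve's knob; z up; the plate runs from y = +60 mm (valve end) to y = -345 mm.
- pot_motor (a point): Top of the blue air motor on the dark lidded wash pot (pot diameter 156 mm, lid 154 mm high), 245 mm from the knob axis along the unit's -y and 239 mm above the bench. A copper pipe climbs the near side of the pot, 158 mm from the knob, to 205 mm. Part of the fixed unit; an obstacle.
- valve_top (a point): On the knob axis at the top of the valve's aluminium block (46 x 46 mm, 56 mm above the bench), fixed. A neck (radius 19.5 mm with brass spline teeth up to 72 mm, then orange, 12.5 mm) joins it to the knob. A gauge sticks out 34 mm to the unit's -x, an air coupler 59 mm to +y, a copper pipe to -y, all below 53 mm.
- knob_axis (a point): Fixed point on the knob's vertical axis, 95 mm above the bench, mid gripping height while the knob is pulled out; it does not turn with the knob. Knob: black ribbed cylinder, diameter 45 mm (47 over the ribs), 30 mm tall, grey top with a white mark. Pulled out it spans 78 to 108 mm above the bench (orange neck shows), pushed home 72 to 102 mm.
- knob (a joint): How far the knob is pushed down, m: 0 = pulled out (it turns, as at the start), 0.006 = home (splined, cannot turn). It stays where left; sliding it takes about 6 N, and it goes fully home only when it stands on a click.
- needle (a joint): Lift of the needle inside the valve, m: 0 = at the stop, +0.0000208 (1/24 of a 0.5 mm thread) a click as the knob turns counter-clockwise, seen from above. Readings are far too coarse to count by. 24 clicks a turn, 15 degrees each, felt as a torque ripple of 0.1 to 0.2 N m; let go, the knob rests in the nearest click. Starts 3 to 8 clicks open.
- seat_ring (a joint): How far the soft seat, the stop of the needle, is squeezed by closing on, m: normally 0; too coarse to read. The stop lies on a click. There the torque jumps by 0.1 N m, then climbs 3 N m per rad of further turning; a steady 0.25 to 0.4 N m is the stop, over about 0.6 N m (0.2 rad past it, 0.000016 m) the seat is ruined. It springs back when let go.
- core_a: Loose dry sand core, fragile: brown disc 105 mm across, 27 mm thick, with a dark grey boss to 39 mm; 0.35 to 0.65 kg. Origin: centre of its underside. Stands 19 to 24 cm from the knob, on the unit's +y side.
- core_b: A second such core. Origin: centre of its underside. Stands 11 to 18 cm from the knob, on the unit's +x side.
- brush: Loose wash brush 200 mm long, lying flat, wooden handle, 42 mm wide and 20 mm thick. Origin: centre of its underside. Lies 10 to 14 cm from the knob, on the unit's +y side.
Not all that is in view belongs to the job. What is shaped like the core_b but white is not meant. What is shaped like the core_a but green is not meant.

How it is judged:
On the way, in this order (a step that is already met when the one before it is completed fails the run):
1. with the knob pulled out, the valve is closed to its stop (value of joint needle below 5e-06 m and value of joint knob below 0.0045 m), for 0.2 s.
2. the valve is opened to the fifth click with the knob still pulled out (value of joint needle between 9.55e-05 and 0.000113 m and value of joint knob below 0.0045 m), for 0.1 s.
At the end, for the whole second after the job is handed in: The needle stands five clicks (0.104 mm, within 0.4 of a click) off its seat and is at rest, the knob is pushed home (at least 5 of 6 mm down), and both cores and the brush lie within 15 mm of where they were, the cores flat (value of joint needle between 9.55e-05 and 0.000113 m and value of joint knob above 0.005 m and velocity of joint needle between -2e-05 and 2e-05 m/s and distance of each of core_a, core_b, brush from where it was at the start of the episode below 0.015 m and angle between each of core_a, core_b's own z axis and vertical below 0.1 rad); the robot touches nothing.
It fails at once if the valve is overtightened: the soft seat is squeezed by over 0.2 rad of knob (about 0.6 N m) (value of joint seat_ring above 1.6e-05 m).
It fails at once if a core or the brush is disturbed (distance of any of core_a, core_b, brush from where it was at the start of the episode above 0.015 m).
It also fails if it takes over 69 s, if anything falls off the work surface, if the arm or the gripper's body presses on something with over 40 N, if the wrist force passes 120 N, or if a joint passes its speed limit or range.

### The arm

A 7-joint arm with a two-finger parallel gripper is mounted at the origin on the work surface. World frame = base frame: x ahead of the robot, y to its left, z up, the work surface at z = 0. Lengths are in m, angles in rad, forces in N, time in s.
With the tool pointing down it reaches from about 0.425 to 0.875 m from the base axis. Payload 4.7 kg.
Tool frame: the origin (TCP) lies at the very end of the fingers, on their centre line; the grasp point (between the pads) lies 19 mm behind it; z points along the fingers, y is the line along which they close (so a half turn about z gives the same grasp; the last joint's range is limited). The gripper opens to 85 mm and grips with 20 to 120 N. Pads are 22 mm wide; open, the fingers measure 114 mm over their backs; the gripper's body (76 mm by 85 mm) begins 54 mm behind the grasp point. The pads swing forward as they close: fully open they stand 13 mm farther back than shut.
Start: joints at [1.317, 0.321, -0.07, 1.45, 0.023, 1.371, -0.057], TCP at [0.172, -0.627, 0.231] pointing down, gripper open.
Joint ranges: [-2.86, 2.86], [-0.3, 2.09], [-1.38, 1.24], [0.06, 2.45], [-1.56, 4.7], [0.09, 2.05], [-2.69, 2.69]. Speed limits (rad/s): [2.57, 2.57, 3.14, 3.14, 3.14, 3.14, 3.14].

### API

Orientations are given as a unit quaternion [w, x, y, z].
In Python, from workcell import observe, capture, job_done gives the robot as it stands.
- The arm moves only by the tool servo_tool, never from a script. Its arguments are lists of equal length, an entry for each row: "xyz": the shift along the tool's x, y, z in mm, a list of three; "twist": the turn about the tool's z in rad. A call has 1 to 5 rows; each row shifts and turns the commanded pose from where the row before left it, along the tool's axes as they then stand; what a row does not reach is not made up. A row lasts 1/8 s, in which the tool goes at most 62.5 mm and 10.7 degrees, less where a joint would pass 70% of its speed; a pose out of reach is approached as far as the arm can. A call with a gripper value outside its range is refused whole. "gripper" is the closure in counts, from 0 (fully open) to 255 (shut), set as the call begins (left out, the last holds). The fingers move at their own pace and stop on an object; the grip force is fixed at half the most. Time passes only in rows, so rows that do not move let the fingers close. It gives the time, the measured TCP pose, the force, the opening and the grip force at its end, in the units of the state.
- observe(): the state, without advancing time (a new reading comes with each control period).
- capture(name): name is "scene" or "top" or "wrist"; returns a dict with "img" (420x560x3 uint8, red, green, blue), "vertical_fov" (degrees; the focal length in pixels is half the picture's height over the tangent of half this angle, whatever the lens; pixels are square), "cx", "cy" (the principal point, pixels), "rvec" (rotation vector, rad) and "tvec" (3), from world to camera coordinates, as OpenCV has them. Camera axes: x right, y down, z forward; pixel columns grow to the right and rows downward; lengths in m; the calibration is good to about 2 mm. A picture is of the moment at which its call begins. There is no depth.
- job_done(): hands the job in; it is judged then, once.
The state is a dict: "time": time; "joints": joint angles; "joint_velocities": joint speeds; "tau": joint torques, N m; "tcp_pos": TCP position; "ee_rot": TCP orientation; "ft_force": force on the tool from outside, world axes, zero at the start; "ft_torque": the same for the moment, N m; "gripper_width": finger opening in m; "grasp_force": force on a finger pad.
Only numpy, scipy, OpenCV 4.12 (cv2) and the standard library are available. Lean on these libraries where they do the work, as an engineer would, in place of code of your own. Each camera call takes 0.05 s, during which the arm holds its last target. There are 200 camera calls.

## Working session

There is one attempt and no reset: what is moved stays moved. The work goes in short steps, Python scripts to look and compute and a tool call to move; the robot and the scene stay as the last step left them, time stands still between calls to the robot, and variables do not carry over. Pictures are saved under pics/ and viewed, at most 10 in all, crops included, and the job is handed in when it is done.

Besides the shell and the picture viewer there is one more tool, called after "Emit:" by a JSON object that holds its "method" and its "body", one argument or row to a line. servo_tool: Moves the arm, as the interface text tells. Its arguments: {"type":"object","properties":{"xyz":{"type":"array"},"twist":{"type":"array"},"gripper":{"type":"number"}},"required":["xyz","twist"]}

```bash
mkdir -p pics
cat > h.py <<'E'
import numpy as np, cv2
from workcell import observe, capture, job_done
def snap(n,f):
    c=capture(n); cv2.imwrite('pics/'+f,c['img'][:,:,::-1]); 
    np.savez('pics/'+f+'.npz',**c); return c
def ray(c,u,v,z):
    f=c['img'].shape[0]/2/np.tan(np.radians(c['vertical_fov'])/2)
    R=cv2.Rodrigues(np.array(c['rvec'],float))[0]; t=np.array(c['tvec'],float).ravel()
    d=R.T@np.array([(u-c['cx'])/f,(v-c['cy'])/f,1]); o=-R.T@t
    return o+d*(z-o[2])/d[2]
def proj(c,p):
    f=c['img'].shape[0]/2/np.tan(np.radians(c['vertical_fov'])/2)
    R=cv2.Rodrigues(np.array(c['rvec'],float))[0]; q=R@np.array(p)+np.array(c['tvec'],float).ravel()
    return f*q[0]/q[2]+c['cx'],f*q[1]/q[2]+c['cy']
E
python3 - <<'E'
from h import *
import cv2
print(observe())
for n in('top','scene'):
    c=snap(n,n+'1.png'); print(n,{k:v for k,v in c.items() if k!='img'})
E
```

```text
{'time': 0.0, 'joints': array([ 1.31710932,  0.32182924, -0.07007809,  1.45168258,  0.02263968,
        1.37079476, -0.05693437]), 'joint_velocities': array([-2.70295336e-05,  3.98462317e-04, -1.37006146e-03, -2.15216357e-03,
        9.02515871e-05, -3.49651243e-04,  1.55631992e-03]), 'tau': array([ 3.50952359e-04, -4.93578780e+01, -3.81822903e-01, -3.14337158e+01,
        1.30794509e-02,  1.13954025e-02, -3.78016253e-06]), 'tcp_pos': array([ 0.17178075, -0.6263303 ,  0.23021561]), 'ee_rot': array([-9.43167370e-04,  9.91049323e-01,  1.33492740e-01, -1.97508197e-04]), 'ft_force': array([-0.39319662,  0.85518832, -0.14002477]), 'ft_torque': array([-0.01322714,  0.01176296,  0.04786734]), 'grasp_force': 0.0, 'gripper_width': 0.08550095767964941}
top {'vertical_fov': 50.10717047515027, 'cx': 281.14867461258734, 'cy': 207.12840985481932, 'rvec': array([ 2.15668546, -2.15821609,  0.16738207]), 'tvec': array([0.07761998, 0.56040197, 1.01555217])}
scene {'vertical_fov': 47.60368879203094, 'cx': 279.1416525035375, 'cy': 206.49916534010836, 'rvec': array([ 1.9921141,  0.9004112, -0.4633694]), 'tvec': array([-0.41945821, -0.06023974,  1.53541316])}
```

View pics/top1.png

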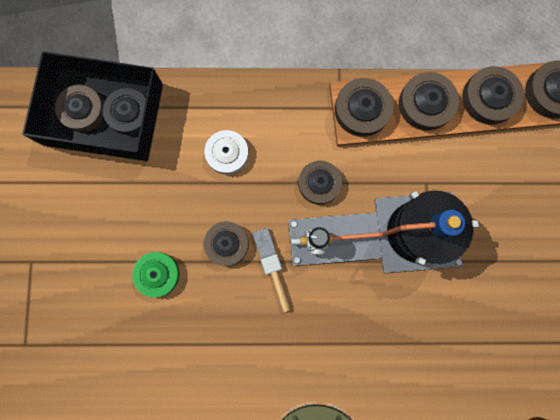

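View pics/scene1.png

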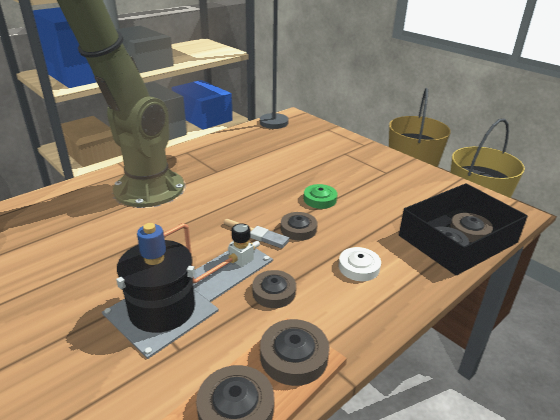

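The top view shows the knob at about (319,238), motor (454,222), core_b (320,182), core_a (227,244) and the brush running from (264,238) to (287,308). The scene view confirms the layout.

Run:
```python
from h import *
c=dict(np.load('pics/top1.png.npz')); s=dict(np.load('pics/scene1.png.npz'))
k=ray(c,319,238,.108); print('knob',k,'motor',ray(c,454,222,.239),'cb',ray(c,320,182,.039),'ca',ray(c,227,244,.039),'brush',ray(c,264,238,.02),ray(c,287,308,.02))
print('scene proj',proj(s,k), 'radius', np.hypot(*k[:2]))
a=cv2.resize(cv2.imread('pics/top1.png')[200:275,280:360],None,fx=7,fy=7,interpolation=cv2.INTER_CUBIC)
b=cv2.resize(cv2.imread('pics/scene1.png')[210:270,210:270],None,fx=7,fy=7,interpolation=cv2.INTER_CUBIC)
cv2.imwrite('pics/a.png',a[:, :560]); 
im=np.zeros((525,800,3),np.uint8); im[:525,:400]=a[:,80:480]; im[:420,400:]=b[:,:400]; cv2.imwrite('pics/ab.png',im)
```

```text
knob [ 0.48311476 -0.00365438  0.108     ] motor [ 0.50416955 -0.24737633  0.239     ] cb [ 0.62039147 -0.01478674  0.039     ] ca [0.47419588 0.20263267 0.039     ] brush [0.48933739 0.11756741 0.02      ] [0.32727513 0.0638099  0.02      ]
scene proj (np.float64(239.73851446562915), np.float64(227.6207871520558)) radius 0.4831285766931046
```

View pics/ab.png

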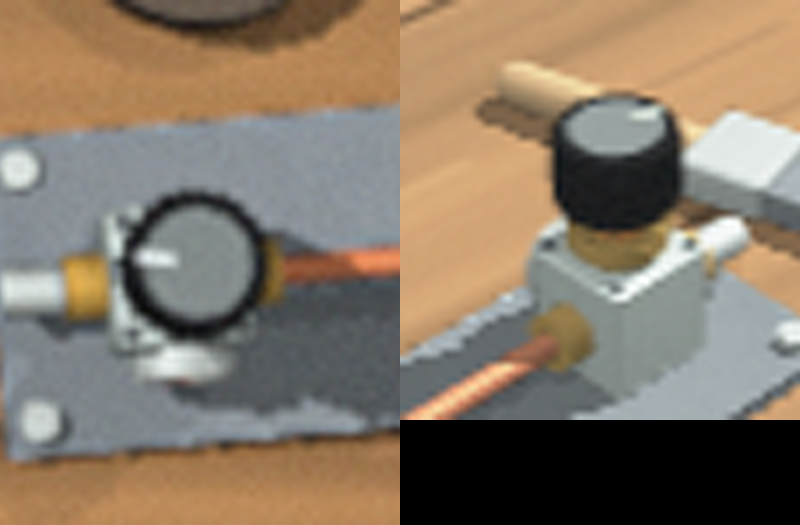

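Emit:
{"method": "servo_tool", "body": {
  "xyz": [
    [30, 0, -45],
    [30, 0, -45],
    [30, 0, -40],
    [40, -45, 0],
    [40, -45, 0]
  ],
  "twist": [0, 0, 0, 0, 0]
}}

```text
time: 0.72
tcp_pos: [0.3131, -0.4938, 0.361]
ee_rot: [-0.0, 0.991, 0.133, 0.0]
ft_force: [0.8, -0.1, 1.9]
gripper_width: 0.0852
grasp_force: 0.0
```

Emit:
{"method": "servo_tool", "body": {
  "xyz": [
    [40, -45, 0],
    [40, -45, 0],
    [40, -45, 0],
    [40, -45, 0],
    [40, -45, 0]
  ],
  "twist": [0, 0, 0, 0, 0]
}}

```text
time: 1.35
tcp_pos: [0.4458, -0.2232, 0.361]
ee_rot: [0.0, 0.991, 0.133, -0.0]
ft_force: [1.6, -0.2, -0.7]
gripper_width: 0.0853
grasp_force: 0.0
```

Run:
```python
from h import *
o=observe(); print(o['time'],o['joints'],o['tcp_pos'],o['ee_rot'])
```

```text
1.35 [ 0.83922378 -0.02005573 -0.41821897  1.58196623 -0.00778512  1.57810394
 -0.88209524] [ 0.44582426 -0.22322399  0.36103644] [ 1.13419292e-04  9.91056948e-01  1.33439452e-01 -1.58617688e-04]
```

Emit:
{"method": "servo_tool", "body": {
  "xyz": [
    [19, -40, 0],
    [19, -40, 0],
    [19, -40, 0],
    [19, -40, 0],
    [19, -40, 0]
  ],
  "twist": [0, 0, 0, 0, 0]
}}

```text
time: 1.98
tcp_pos: [0.484, -0.0058, 0.361]
ee_rot: [0.0, 0.991, 0.133, -0.0]
ft_force: [0.6, -1.3, 0.2]
gripper_width: 0.0855
grasp_force: 0.0
```

Emit:
{"method": "servo_tool", "body": {
  "xyz": [
    [0, 0, 25],
    [0, 0, 25],
    [0, 0, 25],
    [0, 0, 25],
    [0, 0, 25]
  ],
  "twist": [-0.18, -0.18, -0.18, -0.18, -0.18]
}}

```text
time: 2.6
tcp_pos: [0.4837, -0.0072, 0.2351]
ee_rot: [-0.0, 0.833, 0.554, -0.0]
ft_force: [0.1, 0.2, 0.6]
gripper_width: 0.0854
grasp_force: 0.0
```

Emit:
{"method": "servo_tool", "body": {
  "xyz": [
    [0, 0, 5],
    [0, 0, 5],
    [0, 0, 0],
    [0, 0, 0],
    [0, 0, 0]
  ],
  "twist": [-0.18, -0.18, -0.18, -0.18, -0.18]
}}

```text
time: 3.22
tcp_pos: [0.4837, -0.0072, 0.2259]
ee_rot: [-0.0, 0.509, 0.861, -0.0]
ft_force: [0.4, -0.5, 0.3]
gripper_width: 0.0851
grasp_force: 0.0
```

Emit:
{"method": "servo_tool", "body": {
  "xyz": [
    [0, 0, 0],
    [0, 0, 0],
    [0, 0, 0],
    [0, 0, 0],
    [0, 0, 0]
  ],
  "twist": [-0.18, -0.18, -0.18, -0.18, 0]
}}

```text
time: 3.85
tcp_pos: [0.4838, -0.0072, 0.226]
ee_rot: [-0.0, 0.177, 0.984, -0.0]
ft_force: [-0.1, 0.3, -0.2]
gripper_width: 0.0854
grasp_force: 0.0
```

Run:
```python
from h import *
o=observe(); print(o['time'],o['joints'],o['tcp_pos'],o['ee_rot'],o['ft_torque'])
c=snap('wrist','w1.png'); d=snap('top','t2.png')
k=[.4855,-.0037,.108]; print(proj(c,k),c['rvec'],c['tvec'],c['vertical_fov'])
```

```text
3.85 [ 0.60471065 -0.00818    -0.6351721   1.83645378 -0.00497177  1.31237721
  1.18593032] [ 0.48384599 -0.00716693  0.22596163] [-3.13436139e-04  1.76911056e-01  9.84226789e-01 -9.00641795e-05] [-0.0163096   0.0026248  -0.03569406]
(np.float64(280.5521109340555), np.float64(210.53822902959698)) [-2.37015644 -1.64670935 -0.24606141] [-0.16173154 -0.47241636  0.23954838] 68.2692429276386
```

View pics/w1.png

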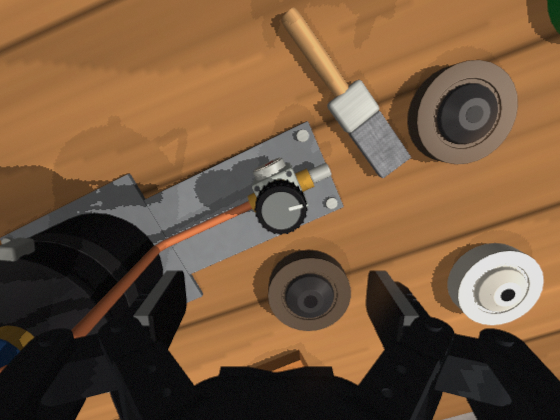

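Wrist view: the knob is centred under the gripper at about (281,207), and the brush and cores are clear. I'll refine its centre from the grey cap in the wrist and top pictures.

Run:
```python
from h import *
def cap(f,u,v,r):
    c=dict(np.load(f'pics/{f}.npz')); im=c['img'].astype(int)
    m=(im.min(2)>85).astype(np.uint8); m[(im.max(2)-im.min(2))>40]=0
    yy,xx=np.mgrid[:420,:560]; m[(xx-u)**2+(yy-v)**2>r*r]=0
    n,l,s,ce=cv2.connectedComponentsWithStats(m); i=1+np.argmax(s[1:,4])
    cs,_=cv2.findContours((l==i).astype(np.uint8),cv2.RETR_EXTERNAL,cv2.CHAIN_APPROX_NONE)
    e=cv2.fitEllipse(cv2.convexHull(cs[0])); print(f,s[i],ce[i],e,ray(c,*e[0],.108))
cap('w1.png',281,209,22); cap('top1.png',319,237,8.5); cap('scene1.png',241,228,10)
```

```text
w1.png [ 262  192   41   37 1139] [280.87445127 210.11237928] ((281.2857666015625, 210.06613159179688), (36.29989242553711, 40.44594192504883), 81.83560943603516) [ 0.48532098 -0.00295295  0.108     ]
top1.png [311 229  17  17 200] [319.135 237.055] ((319.05596923828125, 237.02056884765625), (15.516622543334961, 16.177085876464844), 116.54074096679688) [ 0.48524158 -0.00380479  0.108     ]
scene1.png [233 224  15   8  95] [240.45263158 227.55789474] ((240.28028869628906, 227.36184692382812), (8.44249439239502, 14.915764808654785), 91.28227996826172) [ 0.48311716 -0.00196154  0.108     ]
```

Emit:
{"method": "servo_tool", "body": {
  "xyz": [
    [0, 4, 40],
    [0, 0, 40],
    [0, 0, 40],
    [0, 0, 25],
    [0, 0, 0]
  ],
  "twist": [0, 0, 0, 0, 0]
}}

```text
time: 4.58
tcp_pos: [0.4837, -0.0033, 0.0795]
ee_rot: [-0.002, 0.177, 0.984, 0.0]
ft_force: [0.2, -0.9, 0.6]
gripper_width: 0.0855
grasp_force: 0.0
```

Emit:
{"method": "servo_tool", "body": {
  "xyz": [
    [0, 0, 7],
    [0, 0, 0],
    [0, 0, 0],
    [0, 0, 0],
    [0, 0, 0]
  ],
  "twist": [0, 0, 0, 0, 0]
}}

```text
time: 5.2
tcp_pos: [0.4857, -0.0035, 0.0746]
ee_rot: [0.0, 0.176, 0.984, -0.0]
ft_force: [0.2, 0.1, 1.0]
gripper_width: 0.0851
grasp_force: 0.0
```

Run:
```python
from h import *
o=observe(); print(o['time'],o['joints'],o['tcp_pos'],o['ft_force'],o['ft_torque'])
c=snap('wrist','w2.png'); snap('scene','s2.png')
```

```text
5.2 [ 0.56289194  0.16367888 -0.64857135  2.00989279  0.11738048  1.00354538
  1.07445703] [ 0.48565605 -0.00349025  0.07455252] [0.19239749 0.08509279 0.97407254] [-0.01575858 -0.01488866 -0.02285423]
```

View pics/w2.png

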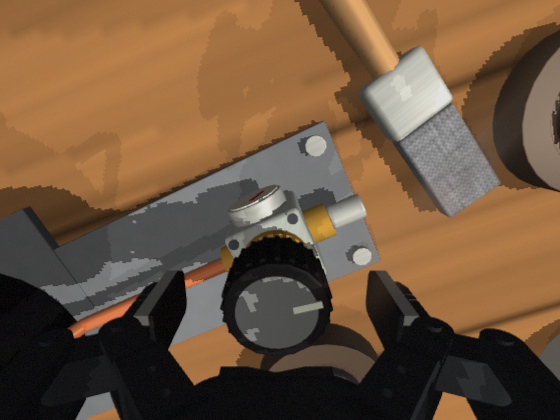

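The knob sits centred between the open fingers (knob top at about (278,313)), so I'll grip it.

Emit:
{"method": "servo_tool", "body": {
  "xyz": [
    [0, 0, 0],
    [0, 0, 0],
    [0, 0, 0],
    [0, 0, 0],
    [0, 0, 0]
  ],
  "twist": [0, 0, 0, 0, 0],
  "gripper": 255
}}

```text
time: 5.92
tcp_pos: [0.4856, -0.0035, 0.0744]
ee_rot: [0.0, 0.176, 0.984, -0.0]
ft_force: [0.0, -1.1, 0.9]
gripper_width: 0.0438
grasp_force: 60.9
```

```bash
cat > o.py <<'E'
from h import *
o=observe(); q=o['ee_rot']; yaw=2*np.arctan2(q[2],q[1])
print('t%.2f yaw %.4f tz %.3f'%(o['time'],yaw,o['ft_torque'][2]),'j7 %.3f'%o['joints'][6],o['tcp_pos'].round(4),o['ft_force'].round(1),o['ft_torque'].round(3),o['gripper_width'].round(4),round(o['grasp_force'],1))
E
python3 o.py
```

```text
Traceback (most recent call last):
  File "o.py", line 3, in <module>
    print('t%.2f yaw %.4f tz %.3f'%(o['time'],yaw,o['ft_torque'][2]),'j7 %.3f'%o['joints'][6],o['tcp_pos'].round(4),o['ft_force'].round(1),o['ft_torque'].round(3),o['gripper_width'].round(4),round(o['grasp_force'],1))
                                                                                                                                                                   ^^^^^^^^^^^^^^^^^^^^^^^^
AttributeError: 'float' object has no attribute 'round'
```

```bash
sed -i "s/o\['gripper_width'\].round(4)/o['gripper_width']/" o.py; python3 o.py
```

```text
t5.92 yaw 2.7877 tz -0.076 j7 1.074 [ 0.4856 -0.0035  0.0744] [ 0.  -1.1  0.9] [-0.048  0.08  -0.076] 0.04380287904020643 60.9
```

Emit:
{"method": "servo_tool", "body": {
  "xyz": [
    [0, 0, 0],
    [0, 0, 0],
    [0, 0, 0],
    [0, 0, 0],
    [0, 0, 0]
  ],
  "twist": [0.06, 0.02, 0, 0, 0]
}}

```text
time: 6.55
tcp_pos: [0.4856, -0.0034, 0.0744]
ee_rot: [0.0, 0.215, 0.977, -0.0]
ft_force: [-0.9, 0.8, 2.2]
gripper_width: 0.0433
grasp_force: 60.8
```

```bash
python3 o.py
```

```text
t6.55 yaw 2.7081 tz -0.001 j7 0.996 [ 0.4856 -0.0034  0.0744] [-0.9  0.8  2.2] [-0.046  0.071 -0.001] 0.043302070619835466 60.8
```

Emit:
{"method": "servo_tool", "body": {
  "xyz": [
    [0, 0, 0],
    [0, 0, 0],
    [0, 0, 0],
    [0, 0, 0],
    [0, 0, 0]
  ],
  "twist": [0.09, 0.09, 0.08, 0, 0]
}}

```text
time: 7.18
tcp_pos: [0.4855, -0.0034, 0.0744]
ee_rot: [0.0, 0.339, 0.941, -0.0]
ft_force: [-0.4, 0.2, 1.6]
gripper_width: 0.0434
grasp_force: 60.9
```

```bash
python3 o.py
```

```text
t7.17 yaw 2.4492 tz 0.005 j7 0.742 [ 0.4855 -0.0034  0.0744] [-0.4  0.2  1.6] [-0.017  0.06   0.005] 0.04342638007537909 60.9
```

Emit:
{"method": "servo_tool", "body": {
  "xyz": [
    [0, 0, 0],
    [0, 0, 0],
    [0, 0, 0],
    [0, 0, 0],
    [0, 0, 0]
  ],
  "twist": [0.09, 0.09, 0.08, 0, 0]
}}

```text
time: 7.8
tcp_pos: [0.4855, -0.0035, 0.0744]
ee_rot: [0.0, 0.458, 0.889, -0.0]
ft_force: [-0.2, 0.2, 2.4]
gripper_width: 0.0436
grasp_force: 61.0
```

```bash
python3 o.py
```

```text
t7.80 yaw 2.1895 tz 0.009 j7 0.487 [ 0.4855 -0.0035  0.0744] [-0.2  0.2  2.4] [0.004 0.14  0.009] 0.04362910950224593 61.0
```

Emit:
{"method": "servo_tool", "body": {
  "xyz": [
    [0, 0, 0],
    [0, 0, 0],
    [0, 0, 0]
  ],
  "twist": [0.06, 0, 0]
}}

```text
time: 8.18
tcp_pos: [0.4855, -0.0032, 0.0743]
ee_rot: [-0.0, 0.485, 0.875, 0.0]
ft_force: [-1.3, 0.7, 3.7]
gripper_width: 0.0437
grasp_force: 61.0
```

```bash
python3 o.py
```

```text
t8.18 yaw 2.1296 tz 0.079 j7 0.428 [ 0.4855 -0.0032  0.0743] [-1.3  0.7  3.7] [0.078 0.244 0.079] 0.04369918336670465 61.0
```

Emit:
{"method": "servo_tool", "body": {
  "xyz": [
    [0, 0, 0],
    [0, 0, 0],
    [0, 0, 0]
  ],
  "twist": [0.07, 0, 0]
}}

```text
time: 8.55
tcp_pos: [0.4855, -0.0035, 0.0743]
ee_rot: [0.0, 0.515, 0.857, -0.0]
ft_force: [0.2, 0.1, 4.2]
gripper_width: 0.0436
grasp_force: 61.1
```

```bash
python3 o.py
```

```text
t8.55 yaw 2.0590 tz 0.009 j7 0.359 [ 0.4855 -0.0035  0.0743] [0.2 0.1 4.2] [0.027 0.233 0.009] 0.04357996667238093 61.1
```

Emit:
{"method": "servo_tool", "body": {
  "xyz": [
    [0, 0, 0],
    [0, 0, 0],
    [0, 0, 0],
    [0, 0, 0],
    [0, 0, 0]
  ],
  "twist": [0.07, 0.06, 0.06, 0, 0]
}}

```text
time: 9.18
tcp_pos: [0.4855, -0.0033, 0.0743]
ee_rot: [-0.0, 0.594, 0.804, 0.0]
ft_force: [-1.2, 0.6, 4.4]
gripper_width: 0.0439
grasp_force: 61.1
```

```bash
python3 o.py
```

```text
t9.18 yaw 1.8693 tz 0.044 j7 0.172 [ 0.4855 -0.0033  0.0743] [-1.2  0.6  4.4] [0.159 0.248 0.044] 0.04391853510866341 61.1
```

Emit:
{"method": "servo_tool", "body": {
  "xyz": [
    [0, 0, 0],
    [0, 0, 0],
    [0, 0, 0],
    [0, 0, 0],
    [0, 0, 0]
  ],
  "twist": [0.09, 0.09, 0.08, 0, 0]
}}

```text
time: 9.8
tcp_pos: [0.4855, -0.0033, 0.0743]
ee_rot: [-0.0, 0.693, 0.721, -0.0]
ft_force: [-1.6, 1.5, 4.1]
gripper_width: 0.0436
grasp_force: 61.1
```

```bash
python3 o.py
```

```text
t9.80 yaw 1.6096 tz 0.055 j7 -0.084 [ 0.4855 -0.0033  0.0743] [-1.6  1.5  4.1] [0.231 0.383 0.055] 0.04358544968130338 61.1
```

Emit:
{"method": "servo_tool", "body": {
  "xyz": [
    [0, 0, 0],
    [0, 0, 0],
    [0, 0, 0],
    [0, 0, 0],
    [0, 0, 0]
  ],
  "twist": [0.09, 0.09, 0.08, 0, 0]
}}

```text
time: 10.42
tcp_pos: [0.4855, -0.0033, 0.0743]
ee_rot: [0.0, 0.781, 0.625, -0.0]
ft_force: [-1.9, 1.8, 5.4]
gripper_width: 0.0437
grasp_force: 61.1
```

```bash
python3 o.py
```

```text
t10.43 yaw 1.3500 tz 0.255 j7 -0.340 [ 0.4855 -0.0033  0.0743] [-1.9  1.8  5.4] [0.295 0.385 0.255] 0.04370447406357529 61.1
```

Emit:
{"method": "servo_tool", "body": {
  "xyz": [
    [0, 0, 0],
    [0, 0, 0],
    [0, 0, 0]
  ],
  "twist": [0.03, 0, 0]
}}

```text
time: 10.8
tcp_pos: [0.4855, -0.0033, 0.0743]
ee_rot: [-0.0, 0.79, 0.613, -0.0]
ft_force: [-2.4, 2.1, 5.0]
gripper_width: 0.0436
grasp_force: 61.2
```

```bash
python3 o.py
```

```text
t10.80 yaw 1.3186 tz 0.395 j7 -0.371 [ 0.4855 -0.0033  0.0743] [-2.4  2.1  5. ] [0.401 0.389 0.395] 0.04357411852507015 61.2
```

Emit:
{"method": "servo_tool", "body": {
  "xyz": [
    [0, 0, 0],
    [0, 0, 0],
    [0, 0, 0],
    [0, 0, 0],
    [0, 0, 0]
  ],
  "twist": [-0.14, -0.14, -0.14, -0.14, -0.14]
}}

```text
time: 11.42
tcp_pos: [0.4858, -0.0043, 0.0743]
ee_rot: [0.0, 0.532, 0.847, 0.0]
ft_force: [-0.5, -2.1, 3.8]
gripper_width: 0.0437
grasp_force: 61.3
```

Emit:
{"method": "servo_tool", "body": {
  "xyz": [
    [0, 0, 0],
    [0, 0, 0],
    [0, 0, 0],
    [0, 0, 0],
    [0, 0, 0]
  ],
  "twist": [-0.14, -0.14, -0.14, 0, 0]
}}

```text
time: 12.05
tcp_pos: [0.4858, -0.0035, 0.0743]
ee_rot: [0.0, 0.346, 0.938, 0.0]
ft_force: [-0.2, 0.9, 2.8]
gripper_width: 0.0439
grasp_force: 61.6
```

```bash
python3 o.py
```

```text
t12.05 yaw 2.4355 tz 0.046 j7 0.729 [ 0.4858 -0.0035  0.0743] [-0.2  0.9  2.8] [0.211 0.045 0.046] 0.043850419483248367 61.6
```

Emit:
{"method": "servo_tool", "body": {
  "xyz": [
    [0, 0, 0],
    [0, 0, 0],
    [0, 0, 0],
    [0, 0, 0],
    [0, 0, 0]
  ],
  "twist": [-0.14, -0.13, 0, 0, 0]
}}

```text
time: 12.68
tcp_pos: [0.4857, -0.0035, 0.0743]
ee_rot: [0.0, 0.216, 0.976, -0.0]
ft_force: [0.4, 0.8, 2.9]
gripper_width: 0.0436
grasp_force: 61.8
```

```bash
python3 o.py
```

```text
t12.68 yaw 2.7064 tz 0.007 j7 0.995 [ 0.4857 -0.0035  0.0743] [0.4 0.8 2.9] [ 0.171 -0.131  0.007] 0.043611275815567126 61.8
```

Emit:
{"method": "servo_tool", "body": {
  "xyz": [
    [0, 0, 1.5],
    [0, 0, 1.5],
    [0, 0, 1.5],
    [0, 0, 1.5],
    [0, 0, 0]
  ],
  "twist": [0, 0, 0, 0, 0]
}}

```text
time: 13.3
tcp_pos: [0.4858, -0.0035, 0.0685]
ee_rot: [0.0, 0.216, 0.976, -0.0]
ft_force: [1.1, 0.7, 4.9]
gripper_width: 0.0438
grasp_force: 61.9
```

```bash
python3 o.py
```

```text
t13.30 yaw 2.7070 tz 0.030 j7 0.990 [ 0.4858 -0.0035  0.0685] [1.1 0.7 4.9] [0.116 0.025 0.03 ] 0.04383316911065692 61.9
```

Moved 5.8 mm; pressing slightly further to feel the bottom.

Emit:
{"method": "servo_tool", "body": {
  "xyz": [
    [0, 0, 0.5],
    [0, 0, 0.5],
    [0, 0, 0]
  ],
  "twist": [0, 0, 0]
}}

```text
time: 13.68
tcp_pos: [0.486, -0.0035, 0.0682]
ee_rot: [0.0, 0.216, 0.977, -0.0]
ft_force: [-1.3, 1.3, 9.1]
gripper_width: 0.0437
grasp_force: 62.4
```

```bash
python3 o.py
```

```text
t13.68 yaw 2.7072 tz -0.002 j7 0.989 [ 0.486  -0.0035  0.0682] [-1.3  1.3  9.1] [ 0.12   0.434 -0.002] 0.04365873809553931 62.4
```

Emit:
{"method": "servo_tool", "body": {
  "xyz": [
    [0, 0, 1],
    [0, 0, 0.5],
    [0, 0, 0]
  ],
  "twist": [0, 0, 0]
}}

```text
time: 14.05
tcp_pos: [0.4862, -0.0035, 0.0677]
ee_rot: [0.001, 0.215, 0.977, -0.001]
ft_force: [-4.7, 0.3, 16.8]
gripper_width: 0.0436
grasp_force: 63.1
```

```bash
python3 o.py
```

```text
t14.05 yaw 2.7072 tz 0.045 j7 0.987 [ 0.4862 -0.0035  0.0677] [-4.7  0.3 16.8] [0.141 1.066 0.045] 0.0435598409128529 63.1
```

Emit:
{"method": "servo_tool", "body": {
  "xyz": [
    [0, 0, -1],
    [0, 0, 0]
  ],
  "twist": [0, 0]
}}

```text
time: 14.3
tcp_pos: [0.486, -0.0035, 0.0679]
ee_rot: [0.0, 0.216, 0.977, -0.0]
ft_force: [-2.2, 0.4, 10.9]
gripper_width: 0.0436
grasp_force: 62.7
```

Emit:
{"method": "servo_tool", "body": {
  "xyz": [
    [0, 0, 0],
    [0, 0, 0],
    [0, 0, 0],
    [0, 0, 0],
    [0, 0, 0]
  ],
  "twist": [0, 0, 0, 0, 0],
  "gripper": 0
}}

```text
time: 14.92
tcp_pos: [0.4854, -0.0035, 0.0667]
ee_rot: [-0.0, 0.215, 0.977, -0.0]
ft_force: [0.0, 0.5, -0.5]
gripper_width: 0.0858
grasp_force: 0.0
```

Emit:
{"method": "servo_tool", "body": {
  "xyz": [
    [0, 0, -10],
    [0, 0, -30],
    [0, 0, -40],
    [0, 0, -40],
    [0, 0, -40]
  ],
  "twist": [0, 0, 0, 0, 0]
}}

```text
time: 15.55
tcp_pos: [0.4855, -0.0032, 0.2289]
ee_rot: [0.001, 0.215, 0.977, -0.0]
ft_force: [0.1, 0.3, -0.6]
gripper_width: 0.0851
grasp_force: 0.0
```

Emit:
{"method": "servo_tool", "body": {
  "xyz": [
    [0, 0, 0],
    [0, 0, 0],
    [0, 0, 0]
  ],
  "twist": [0, 0, 0]
}}

```text
time: 15.92
tcp_pos: [0.4847, -0.0034, 0.2257]
ee_rot: [-0.001, 0.215, 0.977, -0.0]
ft_force: [0.4, 0.1, -0.1]
gripper_width: 0.0856
grasp_force: 0.0
```

Run:
```python
from h import *
import runpy; runpy.run_path('o.py')
a=snap('wrist','w3.png')['img']; b=snap('scene','s3.png')['img'][:,:,::-1]
w=cv2.imread('pics/w1.png'); v=a[:,:,::-1]
f=lambda i,x,y,s:cv2.resize(i[y:y+s,x:x+s],(266,266),interpolation=cv2.INTER_CUBIC)
s0=cv2.imread('pics/scene1.png')
cv2.imwrite('pics/cmp.png',np.vstack([np.hstack([f(w,220,150,120),f(s0,210,210,60),f(s0,200,160,200)]),np.hstack([f(v,220,150,120),f(b,210,210,60),f(b,200,160,200)])]))
```

```text
t15.93 yaw 2.7079 tz 0.021 j7 1.099 [ 0.4847 -0.0034  0.2257] [ 0.4  0.1 -0.1] [-0.012  0.014  0.021] 0.0855587526575539 0.0
```

View pics/cmp.png

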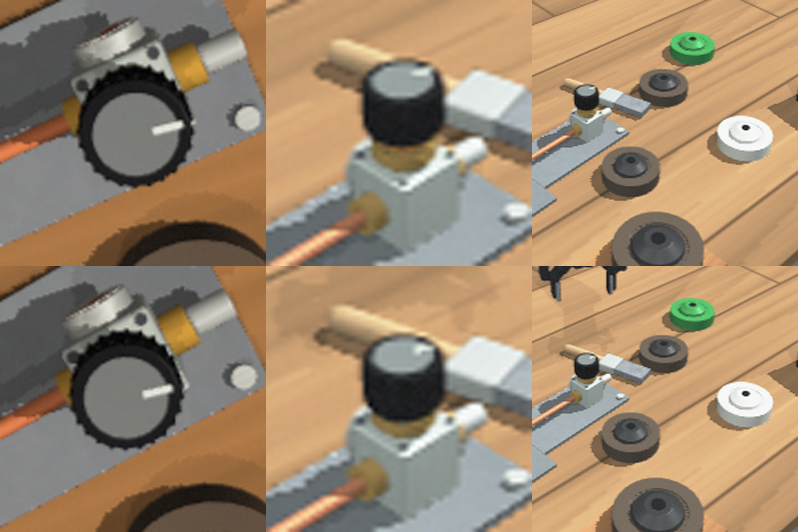

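Before/after: the knob sits lower and the brush and cores haven't moved. Next I'll measure the white mark's world angle before and after, to check my click count.

Run:
```python
from h import *
for f,z,u,v in(('w1.png',.108,281,210),('w2.png',.108,278,313),('w3.png',.102,0,0)):
    c=dict(np.load(f'pics/{f}.npz')); 
    k=np.array([.4853,-.0033,z]); u,v=proj(c,k) 
    im=c['img'].astype(int); g=im.min(2); P=[]
    for y in range(420):
        for x in range(560):
            if abs(x-u)<60 and abs(y-v)<60:
                p=ray(c,x,y,z)-k
                if np.hypot(*p[:2])<.021: P.append([*p[:2],g[y,x]])
    P=np.array(P); t=np.percentile(P[:,2],50)
    m=P[P[:,2]>t+35]; cen=P[(P[:,2]>t-30)][:,:2]; cen=(cen.max(0)+cen.min(0))/2
    # line direction
    w=m[:,:2].mean(0); d=np.linalg.svd(m[:,:2]-w)[2][0]; d*=np.sign(d@(w-cen))
    print(f,len(m),t,cen.round(4),w.round(4),'line angle',np.degrees(np.arctan2(d[1],d[0])).round(1),'radial',np.degrees(np.arctan2(*(w-cen)[::-1])).round(1))
```

```text
w1.png 48 120.0 [0.0002 0.0009] [0.0018 0.0122] line angle 84.4 radial 81.8
w2.png 556 75.0 [0.0021 0.0009] [-0.0032  0.    ] line angle -95.1 radial -170.8
w3.png 46 119.0 [0.0001 0.0009] [0.0027 0.0119] line angle 78.8 radial 76.8
```

```bash
python3 -c "
from h import *
print(job_done())"
```

```text
the job is handed in; nothing more can be done
None
```

I closed the valve to its stop (0.25 to 0.4 N m), opened it five clicks, pushed the knob down about 6 mm until it bottomed, let go and handed the job in. The cores and brush look unmoved; the hand-in gave no verdict.

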